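# Hang the parts tray on the display rack

### The arm

A 6-joint arm with a two-finger parallel gripper is mounted at the origin on the work surface. World frame = base frame: x ahead of the robot, y to its left, z up, the work surface at z = 0. Lengths are in m, angles in rad, forces in N, time in s.
With the tool pointing down it reaches from about 0.375 to 0.975 m from the base axis. Payload 3.8 kg.
Tool frame: the origin (TCP) lies midway between the tips of the shut fingers; the grasp point (between the pads) lies 19 mm behind it (manip.tcp_to_grasp is the distance from the TCP to the grasp point, in m); z points along the fingers, y is the line along which they close (so a half turn about z gives the same grasp; the last joint's range is limited). The gripper opens to 88 mm and grips with 3 to 60 N. Pads are 18 mm wide; open, the fingers measure 123 mm over their backs; the gripper's body (75 mm by 187 mm) begins 45 mm behind the grasp point.
Start: joints at [-1.332, 0.264, 1.604, -0, 1.274, -0.037], TCP at [0.184, -0.649, 0.239] pointing down, gripper open.
Joint ranges: [-2.63, 2.63], [-0.94, 2.18], [0.31, 2.57], [-1.31, 4.45], [0, 2.66], [-2.55, 2.55]. Speed limits (rad/s): [2.57, 2.57, 3.14, 3.14, 3.14, 3.14].

### API

Orientations are given as a 3x3 rotation matrix whose columns are the frame's x, y, z axes.
In Python, from plant import manip gives the robot as it stands. Calls block until the motion is done:
- manip.move_ptp(position, orientation): joint-space move of the TCP to a pose.
- manip.move_linear(position, velocity=0.15, ori=None, guard=None): straight line of the TCP; ori=None keeps the orientation; velocity is the mean speed in m/s. With guard (N) it stops when the force on the tool has changed by that much, and returns True; else False.
- manip.movej(angles): joint-space move.
- manip.gripper_open() and manip.grab(force=None): open the fingers fully, or close them until they stop; force is the grip in N (None keeps the last).
- manip.sleep(seconds).
- manip.inverse_kinematics(position, orientation): joint angles nearest the present ones, or None.
- manip.get_obs(): the state.
- manip.get_image(name): name is "side" or "top"; returns a dict with "image" (400x640x3 uint8, red, green, blue), "depth" (400x640 float32, m along the optical axis (not along the pixel's ray), 0 where there is no reading), "camera_matrix" (3x3 intrinsics, pixels), "distortion" ([k1, k2, p1, p2, k3] as OpenCV has them; the pictures are not rectified), "xyz" and "attitude" of the camera in the world. Camera axes: x right, y down, z forward; pixel columns grow to the right and rows downward; lengths in m; the calibration is good to about 2 mm. A picture is of the moment at which its call begins.
A pose or a line that the arm cannot do raises manip.IKError and nothing moves.
- manip.sign_off(): hands the job in; it is judged then, once.
The state is a dict: "time_s": time; "q": joint angles; "qvel": joint speeds; "effort": joint torques, N m; "tcp_pos": TCP position; "tcp_rot": TCP orientation; "ft_force": force on the tool from outside, world axes, zero at the start; "wrist_torque": the same for the moment, N m; "finger_gap": finger opening in m; "finger_force": force on a finger pad.
Only numpy, scipy, OpenCV 4.12 (cv2) and the standard library are available. Lean on these libraries where they do the work, as an engineer would, in place of code of your own. Each camera call takes 0.05 s, during which the arm holds its last target. There are 200 camera calls.

### The job

First take the tin that stands in the way in front of the rack and stand it upright on the cork mat. Then pick up the steel tray and, with its front tipped up by about 20 degrees, hook the lip along its back over the middle of the rack's rail; keep hold of it and swing the front down until the tray hangs level with its back flat against the board, and only then let go. Leave the other things on the counter where they are.

Things in the scene. Friction and masses are not known exactly. Their poses are not given: they have to be found in the camera images.
- rack: Fixed wooden rack, yaw varies. Origin on the counter below the middle of its rail; the tray hangs on its -x side (towards the robot), y runs along the rail, z up. Two posts 18 mm wide (y), 228 mm tall, at y = -165 and +165 mm, x = 0 to 24 mm, on feet 18 mm high, 30 mm wide, from x = -30 to +120 mm. Nothing is above the rail.
- rail_mid (a point): Middle of the rail, on its axis, 185 mm above the counter, over the rack's origin; axes as the rack's. The rail is a round steel bar, 14 mm in diameter, along y from post to post.
- board_face (a point): Middle of the upright front face of the rack's wooden backing board, against which the hung tray's back rests: 11 mm to -x of the rail's axis and 105 mm above the counter; the board is 315 mm long (y) and 35 mm tall. Axes as the rack's.
- tray_grip (a point): Centre of the tray's wooden grip, 105 mm above the tray's underside. Axes are the tray's: +x to its back (lip side), z up. The grip is a bar 80 mm long (x), 20 mm thick (y), 36 mm tall (z) on a thin divider in the x-z plane; pinch it across y, leaning at any angle. The tray weighs 0.4 to 0.65 kg; its centre of mass is about 19 mm behind (+x) and 60 mm below this point.
- tray_lip (a point): Middle of the roof of the lip's slot: 71 mm behind (+x) and 5 mm above tray_grip in the tray's axes. Lip 150 mm wide (y), 4 mm thick; it turns down behind a slot 22 mm wide (x), open below; its leg ends 21 mm below the roof, flared outward. Hung, the roof rests on the rail: this point is 7 mm above the rail's axis, within 4 mm before or behind it, tray x along rack x; weight swings it to the board.
- tray_front (a point): Middle of the top edge of the tray's front wall: 50 mm to -x of and 51 mm below tray_grip in the tray's axes. The loose steel tray stands on the counter, open-topped, 110 mm deep (x), 150 mm wide (y); front and side walls 54 mm tall, 4 mm thick; back plate 114 mm tall, its rear face 60 mm behind tray_grip.
- tin_center (a point): Centre (65 mm above its foot) of a loose plain closed steel tin, 58 mm in diameter, 130 mm tall, 0.25 to 0.5 kg, upright on the counter under the place where the tray must hang.
- mat: Fixed round cork mat, 170 mm in diameter, 4 mm thick, on the counter; origin at the centre of its underside.
- jar: Bystander, leave alone: amber glass jar with a steel cap, 68 mm across, 100 mm tall; origin at the middle of its underside.
- carton: Bystander, leave alone: cardboard carton 100 x 80 x 70 mm tall; origin at the middle of its underside.
- wrench: Bystander, leave alone: steel wrench 180 mm long lying flat; origin at the tool's middle on the underside, x along it.
- screwdriver: Bystander, leave alone: screwdriver 200 mm long lying flat; origin at the tool's middle on the underside, x along it.
- spool: Bystander, leave alone: empty wooden spool 70 mm across, 55 mm tall, standing upright; origin at the middle of its underside.
Mind the look-alikes: they are no part of the job. Of the things that look like the part that bears tin_center, take the one that is farthest to the robot's left at the start. There is more than one size of the part that bears tray_grip; the job needs the smaller.

How it is judged:
By the outcome, as a careful person would: the job done as asked, in the order asked, and still so for the second after the job is handed in, with the robot touching nothing.
It also fails if it takes over 64 s, if anything falls off the work surface, if the arm or the gripper's body presses on something with over 40 N, if the wrist force passes 120 N, or if a joint passes its speed limit or range.

## Working session

There is one attempt and no reset: what is moved stays moved. The work goes in short steps, each a Python script; the robot and the scene stay as the last script left them, time stands still between calls to the robot, and variables do not carry over. Pictures are saved under pics/ and viewed, at most 10 in all, crops included, and the job is handed in when it is done.

```bash
ls; mkdir -p pics; cat > h.py <<'E'
import numpy as np, cv2
from plant import manip
def cloud(d):
    """world xyz for each pixel from depth"""
    h,w=d["depth"].shape
    u,v=np.meshgrid(np.arange(w),np.arange(h))
    p=cv2.undistortPoints(np.stack([u,v],-1).reshape(-1,1,2).astype(np.float64),np.array(d["camera_matrix"]),np.array(d["distortion"])).reshape(h,w,2)
    z=d["depth"][...,None]
    c=np.concatenate([p*z,z],-1)
    return c@np.array(d["attitude"]).T+np.array(d["xyz"])
E
python3 - <<'E'
from h import *
import pickle
D={n:manip.get_image(n) for n in("side","top")}
pickle.dump(D,open("d0.pkl","wb"))
for n,d in D.items():
    cv2.imwrite(f"pics/{n}0.png",d["image"][...,::-1]); print(n,d["camera_matrix"],d["distortion"],d["xyz"],d["attitude"],(d["depth"]>0).mean())
print(manip.get_obs())
E
```

```text
pics
side [[388.46710515   0.         323.09004667]
 [  0.         388.46710515 197.45500827]
 [  0.           0.           1.        ]] [-0.09660421  0.          0.          0.          0.        ] [0.25004127 0.82312866 0.71865352] [[-0.97457553 -0.13323737  0.1801398 ]
 [-0.22397907  0.55782065 -0.799168  ]
 [ 0.00599334 -0.81919712 -0.57348073]] 0.99576953125
top [[477.74855832   0.         315.50973907]
 [  0.         477.74855832 192.93161933]
 [  0.           0.           1.        ]] [-0.13306787  0.          0.          0.          0.        ] [0.32337218 0.01370841 1.53658454] [[ 0.02635329 -0.99660491  0.07800101]
 [-0.99965207 -0.0261862   0.00316437]
 [-0.00111108 -0.07805726 -0.99694826]] 0.9961875
{'time_s': 0.1, 'q': array([-1.33185127e+00,  2.64713641e-01,  1.60522803e+00,  1.04524360e-05,
        1.27375202e+00, -3.69092699e-02]), 'qvel': array([ 0.00098154, -0.00108814, -0.00307297,  0.00047052, -0.0011565 ,
        0.00178634]), 'effort': array([ 1.08327880e-03, -5.03619504e+01, -3.58070326e+01,  7.31770811e-02,
        2.33335159e-02, -5.25606242e-05]), 'tcp_pos': array([ 0.18368895, -0.64884255,  0.23749348]), 'tcp_rot': array([[ 9.62193715e-01,  2.72365595e-01, -4.87558069e-04],
       [ 2.72366017e-01, -9.62191548e-01,  2.04370826e-03],
       [ 8.75115637e-05, -2.09923750e-03, -9.99997793e-01]]), 'ft_force': array([ 0.26919136, -0.93815123,  0.9410816 ]), 'wrist_torque': array([-0.00750564,  0.00505066,  0.00435477]), 'finger_force': 0.0, 'finger_gap': 0.08805160399029716}
```

View pics/side0.png

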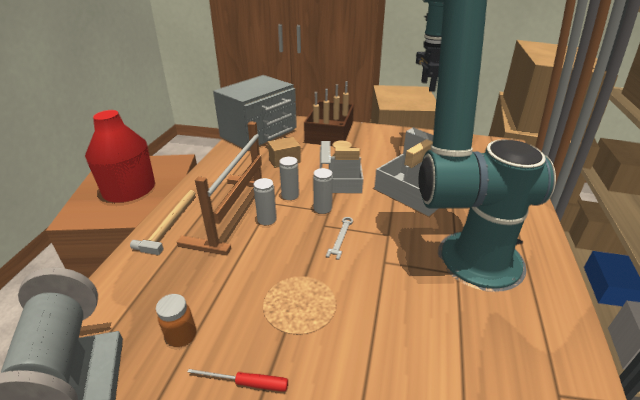

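View pics/top0.png

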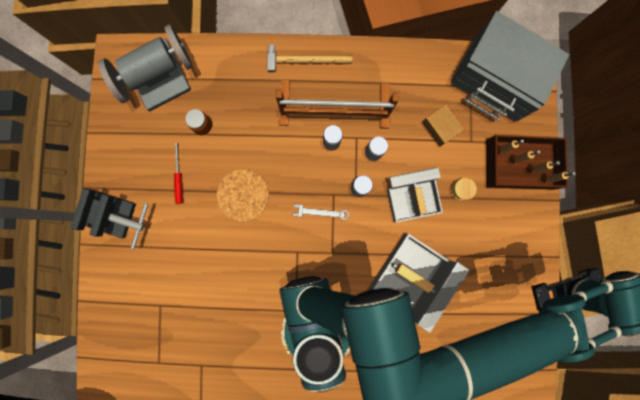

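The side view shows three tins at (264,200), (289,178) and (322,190), and two trays at (345,170) and (412,180). The top view shows the tins at (333,136), (377,147) and (362,185), and the trays at (414,195) and (418,282). The rail runs from (283,103) to (393,106), and the mat is at (242,195).
Image left in the top view is the robot's left (+y), so the tin meant is the one at (333,136). The tray meant looks like the smaller one at (414,195). I'll measure both and confirm in a crop.

```bash
cat > m.py <<'E'
from h import *
import pickle
D=pickle.load(open("d0.pkl","rb")); T=D["top"]; S=D["side"]
ct=cloud(T); cs=cloud(S)
np.set_printoptions(precision=4,suppress=True)
def reg(c,x0,x1,y0,y1,z0,z1): return c[(c[...,0]>x0)&(c[...,0]<x1)&(c[...,1]>y0)&(c[...,1]<y1)&(c[...,2]>z0)&(c[...,2]<z1)]
def px(c,u,v): return c[v,u]
for n,u,v in[("tinA",333,133),("tinB",377,147),("tinC",362,185),("mat",242,195),("grip",416,195),("lip",414,178),("rail",338,104),("table",250,240)]: print(n,px(ct,u,v))
# tins: circle fit on top discs
for n,(u,v) in dict(A=(333,133),B=(377,147),C=(362,185)).items():
    p=px(ct,u,v); q=reg(ct,p[0]-.05,p[0]+.05,p[1]-.05,p[1]+.05,.11,.15)
    (c,r)=cv2.minEnclosingCircle(q[:,:2].astype(np.float32)); print(n,c,r,q[:,2].max(),len(q))
# mat
hsv=cv2.cvtColor(T["image"],cv2.COLOR_RGB2HSV)
p=px(ct,242,195)
# rail: points z .17-.2 grey
for nm,c,im in(("top",ct,T),("side",cs,S)):
    h=cv2.cvtColor(im["image"],cv2.COLOR_RGB2HSV)
    m=(c[...,2]>.172)&(c[...,2]<.2)&(h[...,1]<70)&(c[...,0]>.5)&(c[...,0]<.95)&(abs(c[...,1]-.0)<.3)
    q=c[m]; print(nm,"rail n",len(q),q.mean(0),q.min(0),q.max(0)); l=cv2.fitLine(q[:,:2].astype(np.float32),cv2.DIST_HUBER,0,.01,.01).ravel(); print(l,np.degrees(np.arctan2(-l[0],l[1])))
# tray: lip (z ~.11), grip
p=px(ct,414,178)
for nm,c,im in(("top",ct,T),("side",cs,S)):
    h=cv2.cvtColor(im["image"],cv2.COLOR_RGB2HSV)
    b=(abs(c[...,0]-p[0])<.13)&(abs(c[...,1]-p[1])<.12)
    g=(h[...,1]<70)&b&(c[...,2]>.10)&(c[...,2]<.125); y=(h[...,1]>90)&b&(c[...,2]>.11)&(c[...,2]<.14)
    for k,m in(("lip",g),("grip",y)):
        q=c[m]; 
        if len(q)<5: print(nm,k,len(q)); continue
        print(nm,k,len(q),q.mean(0),q.min(0),q.max(0),cv2.minAreaRect((q[:,:2]*1000).astype(np.float32)))
    q=c[b&(h[...,1]<70)&(c[...,2]>.01)&(c[...,2]<.13)]; print("whole",cv2.minAreaRect((q[:,:2]*1000).astype(np.float32)))
crop=T["image"][85:340,260:480]; cv2.imwrite("pics/crop.png",cv2.resize(crop,None,fx=2.3,fy=2.3,interpolation=cv2.INTER_CUBIC)[...,::-1])
E
python3 m.py
```

```text
tinA [ 0.6151 -0.0295  0.1267]
tinB [ 0.5758 -0.1618  0.1297]
tinC [ 0.4605 -0.1187  0.1308]
mat [0.4302 0.2553 0.0057]
grip [ 0.4357 -0.2818  0.1226]
lip [ 0.4867 -0.2755  0.1217]
rail [ 0.6889 -0.0403  0.185 ]
table [0.2864 0.2247 0.0028]
A (0.6091033816337585, -0.027549415826797485) 0.028368432074785233 0.1361078284677173 285
B (0.5791928768157959, -0.16599531471729279) 0.029237747192382812 0.1381971750090376 292
C (0.4640519320964813, -0.1209087148308754) 0.028860030695796013 0.13864104790302112 291
top rail n 476 [ 0.6913 -0.0356  0.1893] [ 0.685  -0.2012  0.1779] [0.6998 0.1306 0.1983]
[ 0.0005  1.      0.6913 -0.0356] -0.028855043
side rail n 375 [ 0.6914 -0.0164  0.1901] [ 0.6865 -0.2113  0.1781] [0.7173 0.1321 0.1998]
[0.0021 1.     0.6907 0.0006] -0.12149289
top lip 517 [ 0.4965 -0.2717  0.1131] [ 0.46   -0.3562  0.1004] [ 0.6046 -0.1568  0.125 ] ((510.32373046875, -239.6897735595703), (220.2450408935547, 111.8313980102539), 63.187442779541016)
top grip 191 [ 0.4248 -0.292   0.1208] [ 0.3823 -0.3511  0.1105] [ 0.5714 -0.179   0.1298] ((475.9642639160156, -246.2705078125), (175.97926330566406, 148.84756469726562), 72.2143325805664)
whole ((498.74420166015625, -268.34918212890625), (280.0429382324219, 166.8802947998047), 21.733322143554688)
side lip 229 [ 0.4941 -0.2632  0.1141] [ 0.4611 -0.3557  0.1   ] [ 0.6071 -0.1561  0.1239] ((508.6910705566406, -236.908203125), (228.8115234375, 110.7519302368164), 65.08241271972656)
side grip 150 [ 0.4206 -0.2886  0.1197] [ 0.3825 -0.3074  0.11  ] [ 0.5541 -0.1709  0.1266] ((478.7550048828125, -251.723876953125), (216.42022705078125, 44.975711822509766), 35.290706634521484)
whole ((502.7298583984375, -264.68829345703125), (270.9631652832031, 168.48190307617188), 20.336246490478516)
```

View pics/crop.png

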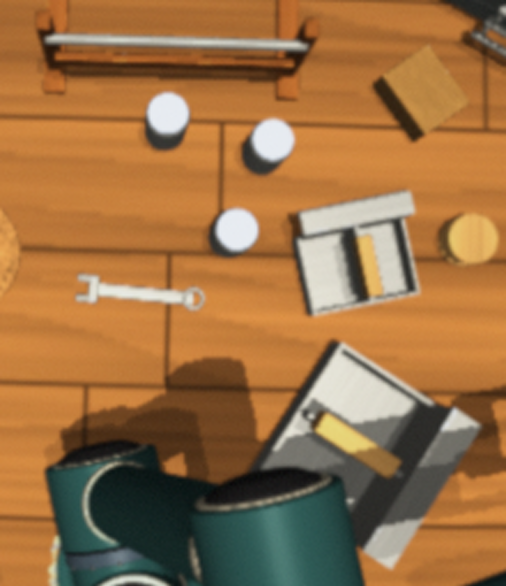

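The crop confirms the choice. The tins are at top-view (333,133), (377,147) and (362,185), and I take (333,133), the farthest to +y. The trays are at (414,195) and (418,282), and I take (414,195), the smaller. Next I measure the tray, rail, posts and mat precisely, and check which way the gripper body's long side runs.

```bash
cat >> h.py <<'E'
np.set_printoptions(precision=4,suppress=True)
def cast(d,uv,z):
    """rays through pixels uv (N,2) onto plane z"""
    p=cv2.undistortPoints(np.asarray(uv,np.float64).reshape(-1,1,2),np.array(d["camera_matrix"]),np.array(d["distortion"])).reshape(-1,2)
    r=np.c_[p,np.ones(len(p))]@np.array(d["attitude"]).T; o=np.array(d["xyz"])
    return o+r*((z-o[2])/r[:,2])[:,None]
def rect(d,m,z):
    """min-area rectangle (mm) on plane z of the mask's largest component"""
    n,l,s,_=cv2.connectedComponentsWithStats(m.astype(np.uint8)); k=1+s[1:,4].argmax()
    v,u=np.nonzero(l==k); q=cast(d,np.c_[u,v],z)[:,:2]*1000
    return len(u),cv2.minAreaRect(q.astype(np.float32)),q.mean(0)
E
python3 - <<'E'
from h import *
import pickle
D=pickle.load(open("d0.pkl","rb"))
for n,d in D.items():
    c=cloud(d); H=cv2.cvtColor(d["image"],cv2.COLOR_RGB2HSV); x,y,z=np.moveaxis(c,-1,0)
    b=(abs(x-.435)<.12)&(abs(y+.275)<.11)
    g=b&(H[...,1]<60)&(z>.09)&(z<.135)&(x>.44)&(x<.53)&(y<-.18)
    w=b&(H[...,1]>80)&(z>.108)&(z<.14)&(x<.5)&(x>.375)
    print(n,"lip",rect(d,g,.114)); print(n,"grip",rect(d,w,.123))
    v,u=np.nonzero(w); print(" grip px",u.min(),u.max(),v.min(),v.max())
    m=(z>.17)&(z<.205)&(H[...,1]<70)&(abs(x-.69)<.03)&(abs(y+.036)<.15)
    v,u=np.nonzero(m); q=cast(d,np.c_[u,v],.187 if n=="top" else .188)
    for lo,hi in((-.2,-.1),(-.1,0),(0,.12)):
        k=(q[:,1]>lo)&(q[:,1]<hi); print(n,"rail seg",q[k].mean(0),k.sum(), "depth:",c[m][k].mean(0))
    m=(z>.205)&(z<.26)&(abs(x-.7)<.05)&(abs(y+.036)<.22)
    for s in(-1,1):
        k=m&((y+.036)*s>0); print(n,"post top",k.sum(),c[k].mean(0) if k.any() else 0, c[k].min(0),c[k].max(0))
    m=(abs(x-.68)<.04)&(abs(y+.036)<.14)&(z>.09)&(z<.12)&(H[...,1]>90)
    if m.sum()>5: print(n,"board",m.sum(),c[m].mean(0),c[m].min(0),np.percentile(c[m][:,0],[10,50]))
    # mat: cork lighter, on z ~ .004
    mm=(abs(x-.43)<.11)&(abs(y-.255)<.11)&(z<.03)&(H[...,2]>185)
    mm=cv2.morphologyEx(mm.astype(np.uint8),cv2.MORPH_CLOSE,np.ones((5,5)));mm=cv2.morphologyEx(mm,cv2.MORPH_OPEN,np.ones((5,5)))
    a,r,q=rect(d,mm,.004); print(n,"mat",a,r,q)
    # gripper body near start TCP
    m=(abs(x-.184)<.12)&(abs(y+.649)<.14)&(z>.2)&(z<.36); q=c[m]
    if len(q): print(n,"gripper",len(q),cv2.minAreaRect((q[:,:2]*1000).astype(np.float32)))
    # tin A top
    m=(abs(x-.612)<.04)&(abs(y+.028)<.04)&(z>.115)&(z<.15); print(n,"tin",rect(d,m,.13))
c=np.array([.612,-.028])
def R(yaw,t,f=1):
    """tool pointing down, tray yaw, front tipped up by t; tool y = f*tray y"""
    A=np.array([[np.cos(yaw),-np.sin(yaw),0],[np.sin(yaw),np.cos(yaw),0],[0,0,1]])
    B=A@cv2.Rodrigues(np.array([0,t,0.]))[0]
    return np.c_[-f*B[:,0],f*B[:,1],-B[:,2]]
for f in(1,-1):
    for nm,p,yaw,t in(("tin",(.61,-.028,.1),0,0),("mat",(.43,.255,.1),0,0),("tray",(.44,-.28,.09),-.15,0),("tray+",(.44,-.28,.09),.15,0),("rack",(.63,-.037,.18),0,0),("rack20",(.62,-.037,.23),0,.35),("rack20hi",(.62,-.037,.33),0,.35)):
        print(f,nm,manip.inverse_kinematics(np.array(p),R(yaw,t,f)))
E
```

```text
side lip (241, ((488.0140380859375, -262.2334899902344), (35.125850677490234, 181.7905731201172), 13.321002006530762), array([ 490.0661, -266.7469]))
side grip (163, ((418.55706787109375, -281.012451171875), (77.28314971923828, 40.97361373901367), 13.778663635253906), array([ 419.0345, -281.2884]))
 grip px 322 359 148 164
side rail seg [ 0.6935 -0.1436  0.188 ] 81 depth: [ 0.6913 -0.1388  0.1906]
side rail seg [ 0.693  -0.0486  0.188 ] 103 depth: [ 0.6912 -0.0452  0.1901]
side rail seg [0.6933 0.0581 0.188 ] 146 depth: [0.6916 0.0611 0.1901]
side post top 81 [ 0.7037 -0.1937  0.2193] [ 0.6925 -0.2083  0.2052] [ 0.7183 -0.1853  0.2308]
side post top 142 [0.7033 0.1356 0.2201] [0.6913 0.1219 0.2054] [0.7193 0.1427 0.2314]
side board 399 [ 0.6837 -0.0234  0.1055] [ 0.6811 -0.1747  0.0901] [0.6825 0.6838]
side mat 7103 ((429.5760498046875, 258.3066711425781), (219.64593505859375, 221.2256622314453), 0.13942596316337585) [426.69   268.3046]
side gripper 560 ((191.62449645996094, -643.3553466796875), (50.071434020996094, 191.95538330078125), 16.44532585144043)
side tin (261, ((608.4807128
[... 1433 characters left out ...]
tray [-0.6145  0.119   2.0713 -0.      0.9513 -2.0353]
1 tray+ [-0.6145  0.119   2.0713 -0.      0.9513 -2.3353]
1 rack [-0.0981  0.2237  1.7645 -0.      1.1535 -1.6689]
1 rack20 [-0.0839  0.398   1.483  -0.0288  1.6095 -1.6508]
1 rack20hi [-0.0839  0.3531  1.3616 -0.0294  1.7757 -1.6557]
-1 tin [-0.0867  0.264   1.8748 -0.      1.0028  1.4841]
-1 mat [ 0.4854  0.0662  2.1079 -0.      0.9675  2.0562]
-1 tray [-0.6145  0.119   2.0713 -0.      0.9513  1.1063]
-1 tray+ [-0.6145  0.119   2.0713 -0.      0.9513  0.8063]
-1 rack [-0.0981  0.2237  1.7645 -0.      1.1535  1.4727]
-1 rack20 [-0.0839  0.398   1.483  -0.0288  1.6095  1.4908]
-1 rack20hi [-0.0839  0.3531  1.3616 -0.0294  1.7757  1.4859]
```

Findings so far:
- **Rail:** x≈0.692, y≈-0.034, yaw≈0.
- **Tray:** grip at (0.420,-0.294), yaw≈13°.
- **Tin:** (0.610,-0.0275).
- **Mat:** about (0.430,0.254).
- **Gripper:** the body's long side is along tool y.

Next I move the tin, after a tighter mask on the mat.

```bash
cat >> h.py <<'E'
def Rt(yaw,t=0.,f=-1):
    """tool orientation for a tray yawed by yaw with its front tipped up by t"""
    B=cv2.Rodrigues(np.array([0,0,yaw]))[0]@cv2.Rodrigues(np.array([0,t,0.]))[0]
    return np.c_[-f*B[:,0],f*B[:,1],-B[:,2]]
def st(msg=""):
    o=manip.get_obs(); print(msg,"t%.1f"%o["time_s"],"tcp",o["tcp_pos"],"F",o["ft_force"],"gap %.4f"%o["finger_gap"],"ff %.1f"%o["finger_force"])
E
python3 - <<'E'
from h import *
import pickle
d=pickle.load(open("d0.pkl","rb"))["top"]; H=cv2.cvtColor(d["image"],cv2.COLOR_RGB2HSV).astype(int)
p=cast(d,np.c_[np.tile(np.arange(640),400),np.repeat(np.arange(400),640)],.004).reshape(400,640,3)
print("mat/wood hsv",H[190:200,236:248].mean((0,1)),H[235:240,236:248].mean((0,1)))
m=((H[...,1]<150)&(np.hypot(p[...,0]-.43,p[...,1]-.254)<.12)).astype(np.uint8)
m=cv2.morphologyEx(cv2.morphologyEx(m,cv2.MORPH_CLOSE,np.ones((5,5))),cv2.MORPH_OPEN,np.ones((5,5)))
mat=rect(d,m,.004); print(mat)
R=Rt(0)
o=manip.get_obs()
manip.move_linear(o["tcp_pos"]+[0,0,.1],.25); manip.move_ptp(np.array([.61,-.0275,.30]),R); st("above")
manip.move_linear(np.array([.61,-.0275,.088]),.2,guard=15); st("down")
manip.grab(40); st("grab")
manip.move_linear(np.array([.61,-.0275,.30]),.2); st("up")
E
```

```text
mat/wood hsv [ 15.575  165.2417 209.675 ] [ 14.5833 176.6667 209.8167]Traceback (most recent call last):
  File "<stdin>", line 8, in <module>
  File "h.py", line 19, in rect
    n,l,s,_=cv2.connectedComponentsWithStats(m.astype(np.uint8)); k=1+s[1:,4].argmax()
                                                                      ~~~~~~~~~~~~~~^^
ValueError: attempt to get argmax of an empty sequence
```

```bash
python3 - <<'E'
from h import *
import pickle
d=pickle.load(open("d0.pkl","rb"))["top"]
print("mat by eye",cast(d,[[242.5,195]],.004))
g=cv2.cvtColor(d["image"],cv2.COLOR_RGB2GRAY).astype(np.float32)
s=np.sqrt(np.maximum(cv2.blur(g*g,(5,5))-cv2.blur(g,(5,5))**2,0))
m=np.zeros_like(g,np.uint8); m[155:235,203:283]=(s>6)[155:235,203:283]
m=cv2.morphologyEx(m,cv2.MORPH_OPEN,np.ones((7,7))); v,u=np.nonzero(m)
print(len(u),u.min(),u.max(),v.min(),v.max(),cast(d,[[(u.min()+u.max())/2,(v.min()+v.max())/2]],.004))
R=Rt(0)
o=manip.get_obs()
manip.move_linear(o["tcp_pos"]+[0,0,.1],.25); manip.move_ptp(np.array([.61,-.0275,.30]),R); st("above")
manip.move_linear(np.array([.61,-.0275,.088]),.2,guard=15); st("down")
manip.grab(40); st("grab")
manip.move_linear(np.array([.61,-.0275,.30]),.2); st("up")
E
```

```text
mat by eye [[0.4304 0.2539 0.004 ]]
671 203 282 170 206 [[0.4531 0.2548 0.004 ]]Traceback (most recent call last):
  File "<stdin>", line 10, in <module>
  File "h.py", line 24, in Rt
    B=cv2.Rodrigues(np.array([0,0,yaw]))[0]@cv2.Rodrigues(np.array([0,t,0.]))[0]
      ~~~~~~~~~~~~~^^^^^^^^^^^^^^^^^^^^^
cv2.error: OpenCV(4.12.0) /io/opencv/modules/calib3d/src/calibration_base.cpp:151: error: (-210:Unsupported format or combination of formats) The matrices must have 32f or 64f data type in function 'Rodrigues'
```

```bash
sed -i 's/\[0,0,yaw\]/[0,0,float(yaw)]/' h.py; python3 - <<'E'
from h import *
R=Rt(0)
o=manip.get_obs()
manip.move_linear(o["tcp_pos"]+[0,0,.1],.25); manip.move_ptp(np.array([.61,-.0275,.30]),R); st("above")
manip.move_linear(np.array([.61,-.0275,.088]),.2,guard=15); st("down")
manip.grab(40); st("grab")
manip.move_linear(np.array([.61,-.0275,.30]),.2); st("up")
E
```

```text
above t3.3 tcp [ 0.61   -0.0283  0.3   ] F [-0.0819  0.4932 -0.1763] gap 0.0879 ff 0.0
down t4.5 tcp [ 0.6112 -0.0277  0.0894] F [0.4316 0.7411 0.7315] gap 0.0885 ff 0.0
grab t5.1 tcp [ 0.6104 -0.0278  0.0885] F [ 0.0286 -1.6196  2.2612] gap 0.0571 ff 40.0
up t6.3 tcp [ 0.6089 -0.0273  0.2978] F [-0.4592  0.2904 -5.1183] gap 0.0572 ff 40.0
```

```bash
python3 - <<'E'
from h import *
manip.move_ptp(np.array([.430,.254,.28]),Rt(0)); st("over mat")
manip.move_linear(np.array([.430,.254,.115]),.25)
print(manip.move_linear(np.array([.430,.254,.0905]),.04,guard=6)); st("down")
manip.gripper_open(); st("open")
manip.move_linear(np.array([.430,.254,.30]),.25)
# tray
yaw=.227; g=np.array([.420,-.294])+.015*np.array([np.cos(yaw),np.sin(yaw)])
manip.move_ptp(np.array([*g,.30]),Rt(yaw)); st("over tray")
for n in("side","top"):
    d=manip.get_image(n); cv2.imwrite(f"pics/{n}1.png",d["image"][...,::-1])
    if n=="top":
        c=cloud(d); q=c[(abs(c[...,0]-.43)<.07)&(abs(c[...,1]-.254)<.07)&(c[...,2]>.12)&(c[...,2]<.15)]; print("tin",cv2.minEnclosingCircle(q[:,:2].astype(np.float32)),np.median(q[:,2]))
E
```

```text
over mat t7.6 tcp [0.4308 0.2535 0.2801] F [ 0.2049 -0.7204 -4.3087] gap 0.0573 ff 40.0
True
down t8.9 tcp [0.4298 0.2537 0.0924] F [ 0.165  -0.7991  4.7457] gap 0.0573 ff 40.0
open t9.6 tcp [0.4281 0.2529 0.0907] F [-0.0325 -0.5779 -0.2953] gap 0.0881 ff 0.0
over tray t12.5 tcp [ 0.4349 -0.29    0.2998] F [-0.244  -0.331   1.1854] gap 0.0883 ff 0.0
tin ((0.4333801567554474, 0.2535296380519867), 0.028849460184574127) 0.13243420497688052
```

View pics/side1.png

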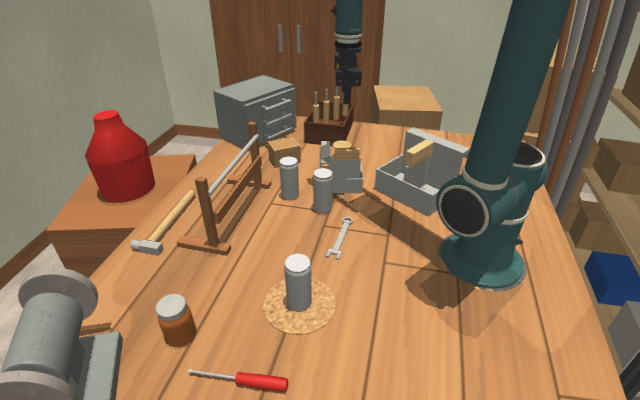

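The tin stands upright on the mat at (298,283), and the gripper is over the small tray at (345,165). Next I grasp the tray, lift it, and take it tipped to a point above the rail.

```bash
cat >> h.py <<'E'
RAIL=np.array([.692,-.034,.185])
def tcp_for(lip,t,off=(.056,0,.024),yaw=0.):
    """TCP and orientation that put the lip point at lip with the front tipped up by t"""
    R=Rt(yaw,t); B=np.c_[R[:,0],-R[:,1],-R[:,2]]
    return np.asarray(lip)-B@np.array(off),R,B
E
python3 - <<'E'
from h import *
import pickle
yaw=.227; g=np.array([.420,-.294])+.015*np.array([np.cos(yaw),np.sin(yaw)])
manip.move_linear(np.array([*g,.087]),.2,guard=15); st("down")
manip.grab(60); st("grab")
manip.move_linear(np.array([*g,.12]),.08); st("lift")
manip.move_linear(np.array([*g,.34]),.25)
B=Rt(0,np.radians(20)); zt=-B[:,2]
p,R,_=tcp_for(RAIL+zt*.167,np.radians(20)); manip.move_ptp(p,R); st("pre"); print(manip.get_obs()["tcp_rot"],R, "want",p)
D={n:manip.get_image(n) for n in("side","top")}; pickle.dump(D,open("d2.pkl","wb"))
cv2.imwrite("pics/pre.png",np.vstack([cv2.resize(D["side"]["image"][60:240,160:400],None,fx=2.4,fy=1.6*1.0),cv2.resize(D["top"]["image"][60:240,220:460],None,fx=2.4,fy=1.6)])[...,::-1])
E
```

```text
down t13.8 tcp [ 0.4355 -0.2912  0.0881] F [ 0.2984 -0.1047  0.4276] gap 0.0881 ff 0.0
grab t14.9 tcp [ 0.4348 -0.291   0.0871] F [ 0.5915 -2.0975 -0.8114] gap 0.0193 ff 60.0
lift t15.4 tcp [ 0.4348 -0.2907  0.1206] F [-0.0336 -0.7581 -5.3141] gap 0.0193 ff 60.0
pre t17.8 tcp [ 0.688  -0.0354  0.3387] F [-0.6844  0.1624 -4.0277] gap 0.0193 ff 60.0
[[ 0.9398 -0.0011 -0.3417]
 [-0.0013 -1.     -0.0004]
 [-0.3417  0.0008 -0.9398]] [[ 0.9397 -0.     -0.342 ]
 [ 0.     -1.     -0.    ]
 [-0.342  -0.     -0.9397]] want [ 0.6883 -0.034   0.3385]
```

View pics/pre.png

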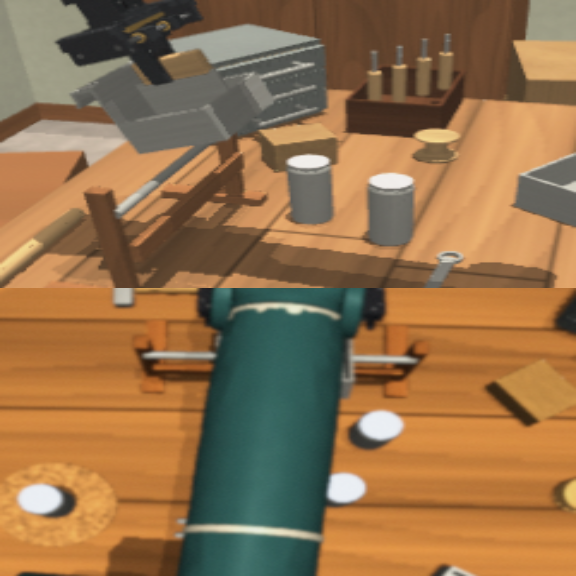

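Side view: the tray is held and tipped about 20°, with the lip side at crop-left (90,85) over the rail and the front up at crop-right (260,95). The top view is hidden by the arm. I check the held pose from the side depth, expressed in the assumed tray frame.

```bash
python3 - <<'E'
from h import *
import pickle
D=pickle.load(open("d2.pkl","rb"));o=manip.get_obs()
R=o["tcp_rot"];B=np.c_[R[:,0],-R[:,1],-R[:,2]]
for n in("side","top"):
    d=D[n]; c=cloud(d); q=((c-o["tcp_pos"])@B-[-.015,0,.019])*1000  # tray frame rel grip, mm
    H=cv2.cvtColor(d["image"],cv2.COLOR_RGB2HSV)
    x,y,z=np.moveaxis(q,-1,0)
    steel=(H[...,1]<70)
    lip=steel&(x>45)&(x<100)&(abs(y)<90)&(z>-20)&(z<25)
    if lip.sum()>10:
        L=q[lip]; print(n,"lip",len(L),"x pct",np.percentile(L[:,0],[1,5,50,95,99]),"y",np.percentile(L[:,1],[1,5,50,95,99]),"z",np.percentile(L[:,2],[5,50,90,95,99]))
        T=L[(L[:,2]>2)]; print(" top face med",np.median(T,0),"n",len(T))
        for a,b_ in((-80,-30),(-30,30),(30,85)):
            k=T[(T[:,1]>a)&(T[:,1]<b_)]; print("  top y-band",a,len(k),k.mean(0) if len(k) else "", np.percentile(k[:,0],[3,97]) if len(k)>5 else "")
    side=steel&(x>-60)&(x<56)&(y>60)&(y<90)&(z>-115)&(z<-40)
    if side.sum()>10:
        S=q[side]; S=S[(S[:,0]>-40)&(S[:,0]<45)]; print(n,"sidewall",len(S),"y med",np.median(S[:,1]))
        e=[(a,np.percentile(S[(S[:,0]>a-8)&(S[:,0]<a+8)][:,2],[3,97])) for a in(-30,-10,10,30)]; print("  z bottom/top by x",e)
        print("  y by x",[(a,np.median(S[(S[:,0]>a-8)&(S[:,0]<a+8)][:,1])) for a in(-30,-10,10,30)])
    front=steel&(x>-75)&(x<-40)&(abs(y)<90)&(z>-60)&(z<-40); print(n,"front rim",front.sum(),q[front].mean(0) if front.any() else "")
    w=(H[...,1]>80)&(abs(x)<50)&(abs(y)<20)&(abs(z)<30)
    if w.sum()>5: print(n,"grip",w.sum(),np.percentile(q[w],[3,50,97],axis=0))
E
```

```text
side lip 423 x pct [56.5931 57.8259 60.4964 87.746  91.2468] y [-45.1547 -15.7516  42.1146  76.486   78.5446] z [-17.7003  -2.0241   8.0977   8.3808   8.7672]
 top face med [68.6212 31.3687  7.6055] n 168
  top y-band -80 12 [ 82.5616 -43.24     8.1391] [74.7116 89.7169]
  top y-band -30 71 [69.3577  3.6551  7.1273] [58.4515 86.73  ]
  top y-band 30 85 [68.8861 58.4318  6.3254] [58.1171 86.575 ]
side sidewall 612 y med 76.24578866399364
  z bottom/top by x [(-30, array([-103.8491,  -52.3505])), (-10, array([-103.6265,  -54.0227])), (10, array([-103.9845,  -53.7149])), (30, array([-102.8202,  -54.6474]))]
  y by x [(-30, np.float64(75.92013780841673)), (-10, np.float64(76.17705765054198)), (10, np.float64(76.52177176130957)), (30, np.float64(76.29762482711973))]
side front rim 124 [-45.6659  13.0993 -55.098 ]
side grip 312 [[-37.5102  -2.3846 -17.3359]
 [-15.3415  10.6925   0.6102]
 [ 39.082   14.3713  16.6774]]
top sidewall 13 y med 74.81212313976263Traceback (most recent call last):
  File "<stdin>", line 19, in <module>
    return _quantile_unchecked(
        a, q, axis, out, overwrite_input, method, keepdims, weights)
    return _ureduce(a,
                    func=_quantile_ureduce_func,
    ...<5 lines>...
                    overwrite_input=overwrite_input,
                    method=method)
    r = func(a, **kwargs)
    result = _quantile(arr,
                       quantiles=q,
    ...<2 lines>...
                       out=out,
                       weights=wgt)
    slices_having_nans = np.isnan(arr[-1, ...])
                                  ~~~^^^^^^^^^
IndexError: index -1 is out of bounds for axis 0 with size 0
```

The held pose matches the assumption to about 1 mm: the lip is roughly +1 mm in x and the pitch is right. Next I hook it with a guarded descent along the tipped slot, then swing it down around the rail.

```bash
cat >> h.py <<'E'
OFF=(.057,0,.0237)
def lip_now():
    o=manip.get_obs(); R=o["tcp_rot"]; B=np.c_[R[:,0],-R[:,1],-R[:,2]]
    return (o["tcp_pos"]+B@np.array(OFF)-RAIL)*1000
E
python3 - <<'E'
from h import *
import pickle
t=np.radians(20); zt=-Rt(0,t)[:,2]
p,R,_=tcp_for(RAIL+zt*.05,t,OFF); manip.move_linear(p,.15,ori=R); st("50mm"); print(lip_now())
p,R,_=tcp_for(RAIL+zt*.020,t,OFF); print(manip.move_linear(p,.05,guard=8)); st("20mm"); print(lip_now())
p,R,_=tcp_for(RAIL+zt*.005,t,OFF); print(manip.move_linear(p,.025,guard=6)); st("hook"); print(lip_now(),"tray frame z",lip_now()@zt)
D={n:manip.get_image(n) for n in("side",)}; pickle.dump(D,open("d3.pkl","wb"))
cv2.imwrite("pics/hook.png",cv2.resize(D["side"]["image"][100:260,160:340],None,fx=3.5,fy=3.5,interpolation=cv2.INTER_CUBIC)[...,::-1])
E
```

```text
50mm t18.9 tcp [ 0.6483 -0.0343  0.2307] F [-0.1308  0.6773 -5.3311] gap 0.0194 ff 60.0
[17.9561 -0.2934 48.5873]
False
20mm t19.6 tcp [ 0.6372 -0.034   0.201 ] F [-0.3176 -0.0954 -5.0859] gap 0.0195 ff 60.0
[ 6.8935 -0.0199 18.8091]
True
hook t20.1 tcp [ 0.6332 -0.034   0.1889] F [ 0.3199 -0.4335  3.8049] gap 0.0193 ff 60.0
[ 2.8798 -0.0071  6.7505] tray frame z 7.328310224885388
```

View pics/hook.png

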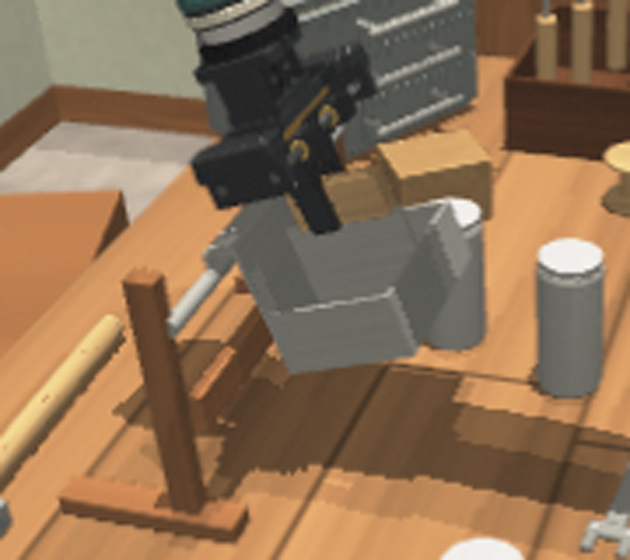

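The hook is on: contact came with the lip roof 7.3 mm from the rail axis (7 expected), and in the crop the lip covers the rail at (225,255). Next I swing the front down around the rail while holding on.

```bash
python3 - <<'E'
from h import *
for a in(16,12,8,4,1.5,0):
    t=np.radians(a); zt=-Rt(0,t)[:,2]
    p,R,_=tcp_for(RAIL+zt*.0078+[-.001,0,0],t,OFF); g=manip.move_linear(p,.015,ori=R,guard=20); st(f"{a} {g}"); print(lip_now())
    if g: break
E
```

```text
16 False t20.4 tcp [ 0.631  -0.034   0.1855] F [-0.7875  0.3134 -0.2977] gap 0.0196 ff 60.0
[0.3242 0.0411 7.4942]
12 False t20.9 tcp [ 0.632 -0.034  0.181] F [ 1.4375  0.614  -1.5623] gap 0.0191 ff 60.0
[0.6815 0.0104 7.3034]
8 False t21.3 tcp [ 0.6319 -0.034   0.1769] F [ 0.2212  0.3582 -3.1746] gap 0.0195 ff 60.0
[-0.3686  0.0181  7.3197]
4 False t21.7 tcp [ 0.6322 -0.0339  0.1727] F [-0.808   0.1553 -3.6767] gap 0.0198 ff 60.0
[-1.2022  0.0515  7.2028]
1.5 False t22.0 tcp [ 0.633  -0.034   0.1702] F [-0.0907  0.1113 -4.5316] gap 0.0193 ff 60.0
[-1.3849 -0.0072  7.2595]
0 False t22.3 tcp [ 0.6334 -0.034   0.1687] F [ 0.729   0.1969 -5.4191] gap 0.0193 ff 60.0
[-1.5717  0.0107  7.2804]
```

```bash
python3 - <<'E'
from h import *
o=manip.get_obs(); p,R,_=tcp_for(RAIL+[-.001,0,.0078],0,OFF)
print(manip.move_linear(p+[.006,0,0],.012,guard=5)); st("to board"); print(lip_now())
x=manip.get_obs()["tcp_pos"]
print(manip.move_linear(np.array([x[0]-.0005,p[1],x[2]-.003]),.01,guard=5)); st("down"); print(lip_now())
d=manip.get_image("side"); c=cloud(d)
cv2.imwrite("pics/hung.png",cv2.resize(d["image"][100:260,160:340],None,fx=3.5,fy=3.5,interpolation=cv2.INTER_CUBIC)[...,::-1])
E
```

```text
True
to board t22.6 tcp [ 0.6352 -0.0339  0.1685] F [-1.5082 -0.1427  6.0011] gap 0.0194 ff 60.0
[0.3465 0.0481 6.8697]
True
down t22.8 tcp [ 0.6352 -0.034   0.1685] F [-1.5287  0.1258  4.0908] gap 0.0195 ff 60.0
[0.3572 0.029  6.7135]
```

View pics/hung.png

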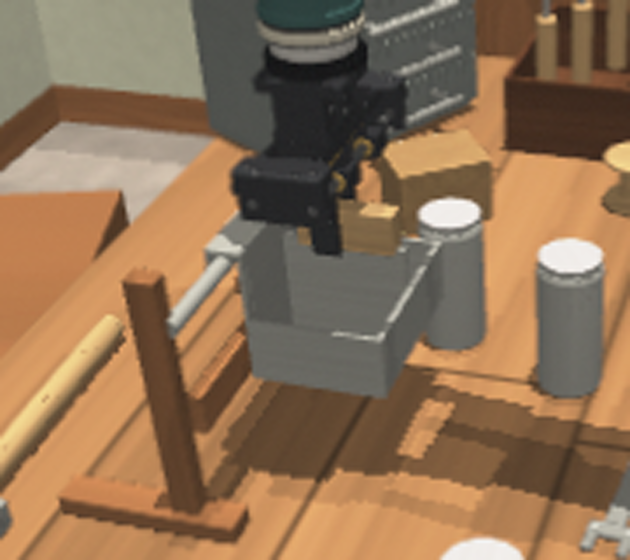

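The tray hangs level in the picture: lip over the rail at (235,245), front rim at (400,300), and the rail takes its weight. I'll confirm the board contact with a small push before letting go.

```bash
python3 - <<'E'
from h import *
x=manip.get_obs()["tcp_pos"]
manip.move_linear(x+[0,0,.0007],.01); st("ease")
x=manip.get_obs()["tcp_pos"]
print(manip.move_linear(x+[.004,0,0],.01,guard=6)); st("push"); print(lip_now()); manip.sleep(.2); st("settled"); print(lip_now())
print(manip.get_obs()["wrist_torque"])
E
```

```text
ease t23.3 tcp [ 0.6351 -0.034   0.1686] F [ 0.8722  0.1799 -1.756 ] gap 0.0196 ff 60.0
True
push t23.6 tcp [ 0.6351 -0.0339  0.1685] F [-1.5943 -0.3316  3.7025] gap 0.0193 ff 60.0
[0.452  0.041  6.3024]
settled t23.8 tcp [ 0.6351 -0.034   0.1685] F [-1.2454 -0.2933  5.7858] gap 0.0192 ff 60.0
[0.4684 0.0201 6.3402]
[-0.0263 -0.09   -0.0104]
```

```bash
python3 - <<'E'
from h import *
import pickle
manip.gripper_open(); st("open"); x=manip.get_obs()["tcp_pos"]
manip.move_linear(x+[0,0,.12],.12); st("up")
manip.move_ptp(np.array([.45,-.034,.36]),Rt(0)); manip.sleep(.5); st("away")
D={n:manip.get_image(n) for n in("side","top")}
d=D["side"]; q=(cloud(d)-RAIL)*1000; x,y,z=np.moveaxis(q,-1,0); H=cv2.cvtColor(d["image"],cv2.COLOR_RGB2HSV); s=H[...,1]<70
L=q[s&(x>-25)&(x<25)&(abs(y)<82)&(z>6)&(z<25)]; print("lip",len(L),np.percentile(L,[3,50,97],axis=0))
W=q[s&(x>-120)&(x<-15)&(y>60)&(y<85)&(z>-125)&(z<-30)]
for a in(-105,-80,-50,-25):
    k=W[abs(W[:,0]-a)<8]; print(a,len(k),"z",np.percentile(k[:,2],[3,97]),"y",np.median(k[:,1]))
cv2.imwrite("pics/end.png",np.hstack([cv2.resize(D["side"]["image"][80:360,130:370],(400,467)),cv2.resize(D["top"]["image"][60:340,160:400],(400,467))])[...,::-1])
E
```

```text
open t24.9 tcp [ 0.6346 -0.0339  0.1673] F [ 0.0856 -0.3464  0.5361] gap 0.0882 ff 0.0
up t26.0 tcp [ 0.634  -0.0338  0.2861] F [-0.5569 -0.0837 -0.1856] gap 0.0883 ff 0.0
away t27.4 tcp [ 0.4502 -0.034   0.3597] F [ 0.2535  0.6361 -0.2707] gap 0.0881 ff 0.0
lip 348 [[-13.7794 -69.4833   7.2585]
 [ -0.5118   9.4484  11.7749]
 [ 15.0633  76.8593  13.6714]]
-105 96 z [-101.5747  -48.7178] y 76.10201165644534
-80 91 z [-102.0192  -49.0019] y 76.06642380799586
-50 87 z [-100.814   -49.2664] y 75.87857070288182
-25 93 z [-101.2807  -48.1602] y 76.1107054476112
```

View pics/end.png

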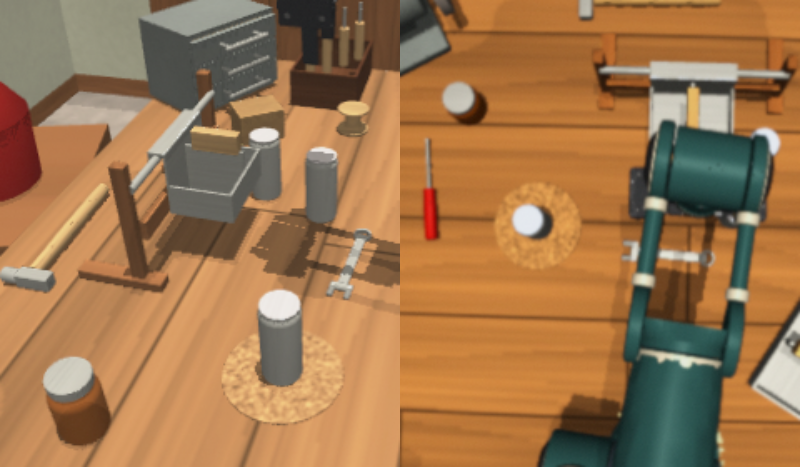

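The picture shows the tray hanging level on the rail: in the side view at (205,165), in the top view with its lip at (693,72), midway between the posts. The tin stands upright on the mat at (280,340), the other things visible are where they were, and the arm is clear. I'll hand it in.

```bash
python3 -c "
from h import *
print(manip.sign_off())"
```

```text
the job is handed in; nothing more can be done
None
```

The job is handed in: the tin stands upright on the cork mat, and the smaller tray hangs level on the middle of the rail, apparently flat against the board, released about 25 s in with the arm clear of everything.

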